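Sort a stripped clock's parts into their trays

ROBOT

A 6-joint arm with a two-finger parallel gripper is mounted at the origin on a cart in front of the work surface, level with it; the furniture and walls round the work are solid. World frame = base frame: x ahead of the robot, y to its left, z up, the work surface at z = 0. Lengths are in m, angles in rad, forces in N, time in s.
With the tool pointing down it reaches from about 0.3 to 0.875 m from the base axis. Payload 6.4 kg.
Tool frame: the origin (TCP) lies at the very end of the fingers, on their centre line; the grasp point (between the pads) lies ctrl.pinch_z behind it (ctrl.pinch_z is the distance from the TCP to the grasp point, in m); y points along the fingers, z is the direction in which the jaws open and shut, and the axes are right-handed (so a half turn about y gives the same grasp; the last joint's range is limited). The gripper opens to 85 mm and grips with 20 to 120 N. Pads are 22 mm wide; open, the fingers measure 114 mm over their backs; the gripper's body (76 mm by 85 mm) begins 54 mm behind the grasp point. The pads swing forward as they close: fully open they stand 13 mm farther back than shut.
Start: joints at [-1.37, 0.181, 1.607, -0, 1.354, -0.206], TCP at [0.228, -0.528, 0.231] pointing down, gripper open.
Joint ranges: [-2.99, 2.99], [-0.89, 2.07], [0.3, 2.58], [-1.14, 4.28], [0, 2.63], [-3.12, 3.12]. Speed limits (rad/s): [2.57, 2.57, 3.01, 3.14, 3.14, 3.14].

INTERFACE

Orientations are given as a unit quaternion [w, x, y, z].
In Python, from bench import ctrl gives the robot as it stands.
- The arm moves only by the shell command python3 -m pendant 'ROWS'. ROWS is JSON, one flat list of numbers, 7 for each row, row after row: the shift along the world's x, y, z in m, then the turn, a rotation vector about the world's x, y, z in degrees, then the finger opening in m, from 0 to 0.0854. In form: [tx, ty, tz, rx, ry, rz, hand, tx, ty, tz, rx, ry, rz, hand, ...]. A call has 1 to 12 rows; each row shifts and turns the commanded pose from where the row before left it; what a row does not reach is not made up. A row lasts 1/8 s, in which the tool goes at most 62.5 mm and 10.7 degrees, less where a joint would pass 70% of its speed; a pose out of reach is approached as far as the arm can. A call with a gripper value outside its range is refused whole. The fingers move at their own pace and stop on an object; the grip force is fixed at half the most. Time passes only in rows, so rows that do not move let the fingers close. It gives the time, the measured TCP pose, the force and the opening at its end, in the units of the state.
- ctrl.get_obs(): the state, without advancing time (a new reading comes with each control period).
- ctrl.camera(name): name is "side" or "top" or "wrist"; returns the picture (480x640x3 uint8, red, green, blue); there is no depth.
- ctrl.camera_info(name): a dict with "fx", "fy", "cx", "cy" (pixels), "origin" and "rotation" of the camera in the world; the wrist camera has in their place "tool_from_camera" (4x4, takes a point from camera to tool coordinates, whose origin is the TCP and whose axes are the tool frame's). Camera axes: x right, y down, z forward; pixel columns grow to the right and rows downward; lengths in m; the calibration is good to about 2 mm. The wrist camera is an equidistant fisheye: a pixel r from the principal point sees the ray r / f radians off the axis. A picture is of the moment at which its call begins: read the wrist's pose just before it. camera_info takes no time and is no camera call.
- ctrl.hand_in(): hands the job in, once; it reports no verdict.
Trained networks look in the newest picture that a camera, given by its name, has taken for a name from the list of things; names that differ only in an ending like _2 or _b are one class to them, and where a whole thing is asked for, a point or a joint stands for the part that bears it (a point fixed in the world has none). Each returns a list of dicts, best first, with "score" (0 to 1); they miss things now and then, are a little off and sometimes report something else, mostly with a low value. They report only what shows in the picture. A call takes as long as a camera call. They do not tell look-alikes from the thing itself.
- ctrl.silhouettes(target, camera): "mask" (480x640 bool, what is visible of it) and "bbox" ([left, top, right, bottom] in pixels, round what is visible of it).
The state is a dict: "time_s": time; "q": joint angles; "dq": joint speeds; "joint_efforts": joint torques, N m; "eef_pos": TCP position; "eef_rot": TCP orientation; "wrist_force": force on the tool from outside, world axes, zero at the start; "torque": the same for the moment, N m; "opening": opening from 0.0 (shut) to 1.0 (fully open).
Only numpy, scipy, OpenCV 4.12 (cv2) and the standard library are available. Lean on these libraries where they do the work, as an engineer would, in place of code of your own. Each camera call takes 0.05 s, during which the arm holds its last target.

TASK

The clock has been taken apart for service; clear its parts off the front of the bench mat, each kind to its own place. Lay the two toothed wheels flat in the blue tray, one in each bay so that their teeth do not rub, stand the greasy mainspring barrel upright in the middle of the red dish, and set the delicate escapement, kept balance side up all the while, in the middle of the round white tray, then put the clear dust cover over it so that it sits flat inside the tray's edge. Set every part down rather than dropping it, and leave the black loupe and the big round movement as they are.

Things in the scene. Friction and masses are not known exactly. Their poses are not given: they have to be found in the camera images.
- hour_wheel: loose brass toothed wheel with five spokes, 52 mm across and 4 mm thick, lying flat, with an upright brass pipe 13 mm in diameter (hollow-looking, dark inside) in its middle, up to 31 mm; grip it by the pipe. About 50 g. Origin: centre of the underside, z up along the pipe. At the start its underside is on the bench mat, at z = 3 mm.
- minute_wheel: loose brass toothed wheel with four spokes, 44 mm across and 4 mm thick, lying flat, with an upright grey steel pinion 16 mm in diameter in its middle, up to 31 mm; grip it by the pinion. About 40 g. Origin: centre of the underside, z up along the pinion. At the start its underside is on the bench mat, at z = 3 mm.
- barrel: loose mainspring barrel: a closed brass drum 44 mm in diameter and 31 mm tall, standing on a toothed flange 52 mm across and 5 mm thick at its foot; a small steel arbor stands out of the top up to 40 mm. About 150 g; grip it across the drum, above the flange. Origin: centre of the underside, z up along the arbor. At the start its underside is on the bench mat, at z = 3 mm.
- escapement: loose platform escapement: two rectangular brass plates 47 mm (its x) by 36 mm (its y) joined by pillars, together 15.6 mm tall, and on top a gilt balance wheel 28 mm across under a brass bridge, up to 26 mm. About 80 g; grip it across the 36 mm width of the plates. Origin: centre of the underside; z up towards the balance. At the start its underside is on the bench mat, at z = 3 mm.
- dust_cover: loose clear plastic dust cover, a round bell open below: 95 mm across the rim, 86 mm inside at the rim and 82 mm inside at the top, inner height 48 mm, flat top at 52 mm with a black knob 21 mm in diameter from 52 to 71 mm. About 110 g; grip it by the knob. Origin: centre of the open underside (rim level), z up. At the start its underside is on the bench mat, at z = 3 mm.
- wheel_tray: fixed blue rectangular tray, 80 mm (its x) by 157 mm (its y) by 10 mm tall, walls 3 mm; a 3 mm partition across the middle (6 mm tall above the floor) parts it into two equal bays, each 74 mm square, centred 38.5 mm either side of the origin along its y. The floor is 3 mm above the origin. Origin: centre of the underside, z up. It stands on the bench mat, whose top is at z = 3 mm.
- barrel_dish: fixed round red painted metal dish, 78 mm across and 10 mm tall, 74 mm across inside. Its floor is 2 mm above the origin. Origin: centre of the underside, z up. It stands on the bench mat, whose top is at z = 3 mm.
- escapement_tray: fixed round white plastic tray, 122 mm across, 114 mm across inside, with a low edge 7 mm tall. Its floor is 3 mm above the origin. Origin: centre of the underside, z up. It stands on the bench mat, whose top is at z = 3 mm.
- clock_movement: bystander: a large round brass clock movement, about 96 mm across and 34 mm tall, lying loose on the desk to the left of the mat. Origin: its underside.
- eye_loupe: bystander: a black eye loupe, a round cup 34 mm across and 28 mm tall, standing loose at the right edge of the mat. Origin: centre of its underside.
Not all that is in view belongs to the job. What is shaped like the hour_wheel but pink is not meant.

How it is judged:
By the outcome, as a careful person would: the job done as asked, in the order asked, and still so for the second after the job is handed in, with the robot touching nothing.
It also fails if it takes over 112 s, if anything falls off the work surface, if the arm or the gripper's body presses on something with over 40 N, if the wrist force passes 120 N, or if a joint passes its speed limit or range.

## Working session

There is one attempt and no reset: what is moved stays moved. The work goes in short steps, Python scripts to look and compute and a shell command to move; the robot and the scene stay as the last step left them, time stands still between calls to the robot, and variables do not carry over. Pictures are saved under pics/ and viewed, and the job is handed in when it is done.

```bash
ls; mkdir -p pics
python3 - <<'E'
from bench import ctrl
import cv2
for n in ["top","side","wrist"]:
    im=ctrl.camera(n); cv2.imwrite(f"pics/{n}0.png",im[:,:,::-1])
    print(n,ctrl.camera_info(n))
o=ctrl.get_obs(); print(o, ctrl.pinch_z)
E
```

```text
pics
top {'fx': 472.1972067908171, 'fy': 472.1972067908171, 'cx': 326.3461770095858, 'cy': 240.48769055179633, 'origin': array([ 0.32705414, -0.04766922,  1.45717442]), 'rotation': array([ 0.03983215, -0.69994518,  0.71213776, -0.03674168])}
side {'fx': 517.756615368312, 'fy': 517.756615368312, 'cx': 317.5620758770811, 'cy': 235.18356106319584, 'origin': array([ 0.34587391, -1.24113316,  0.95579938]), 'rotation': array([-0.4393678 ,  0.89712165, -0.03846411,  0.02547942])}
wrist {'fx': 371.64829954431775, 'fy': 371.64829954431775, 'cx': 325.112512800688, 'cy': 239.14155090143166, 'tool_from_camera': array([[-1.46777859e-04,  9.50766652e-01,  3.09907650e-01,
        -7.96980171e-02],
       [-8.65045853e-04, -3.09907658e-01,  9.50766267e-01,
        -1.41284651e-01],
       [ 9.99999615e-01, -1.28532890e-04,  8.67944332e-04,
        -6.19025661e-04],
       [ 0.00000000e+00,  0.00000000e+00,  0.00000000e+00,
         1.00000000e+00]])}
{'time_s': 0.15, 'q': array([-1.37030293e+00,  1.81384466e-01,  1.60774374e+00, -1.42367576e-05,
        1.35381591e+00, -2.06269581e-01]), 'dq': array([-0.00226298, -0.00162673, -0.00232425,  0.00120159, -0.00124245,
        0.00099619]), 'joint_efforts': array([ 1.01992362e-03, -4.45260644e+01, -3.51689279e+01, -2.92225150e-04,
        5.81470609e-03,  2.68973690e-05]), 'eef_pos': array([ 0.22743612, -0.52765825,  0.23059991]), 'eef_rot': array([ 0.14282053, -0.1428276 ,  0.69301018, -0.69205452]), 'wrist_force': array([0.82460216, 0.22695521, 0.0095252 ]), 'torque': array([-0.03057013, -0.02860271,  0.0152368 ]), 'opening': 0.9977767073941158} 0.0187
```

View pics/top0.png

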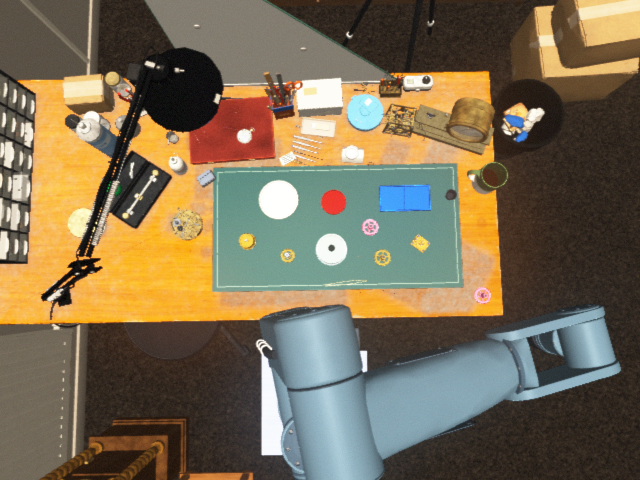

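View pics/side0.png

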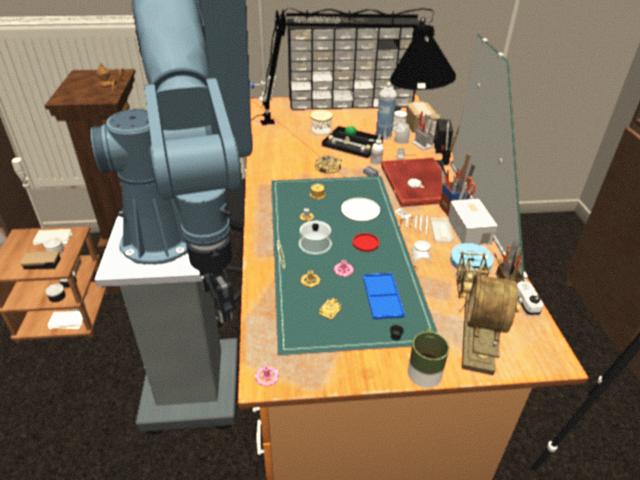

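View pics/wrist0.png

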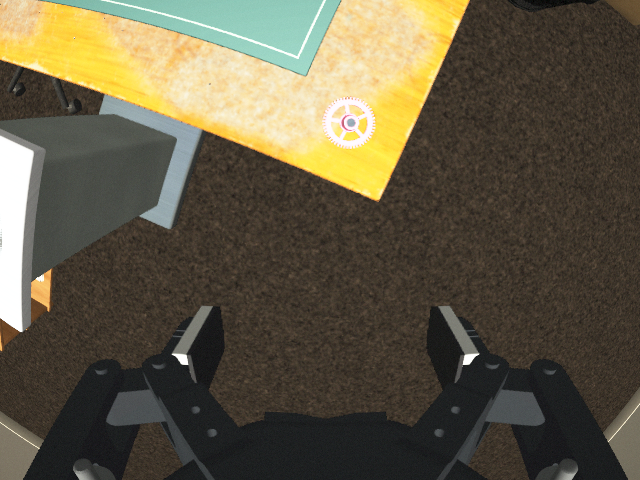

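```bash
cat > h.py <<'E'
import numpy as np, cv2
from bench import ctrl
from scipy.spatial.transform import Rotation as Ro
def R(q): return Ro.from_quat([q[1],q[2],q[3],q[0]]).as_matrix()
def cam(name):
    i=ctrl.camera_info(name)
    if name!="wrist": return i,np.array(i["origin"]),R(i["rotation"])
    o=ctrl.get_obs(); T=i["tool_from_camera"]; Rt=R(o["eef_rot"])
    return i,o["eef_pos"]+Rt@T[:3,3],Rt@T[:3,:3]
def ray(name,c,u,v):
    i,o,Rc=c; x=(u-i["cx"])/i["fx"]; y=(v-i["cy"])/i["fy"]
    if name=="wrist":
        r=np.hypot(x,y); s=np.sin(r)/r if r>1e-9 else 1
        d=np.array([x*s,y*s,np.cos(r)])
    else: d=np.array([x,y,1.])
    return o,Rc@d
def onz(name,c,u,v,z):
    o,d=ray(name,c,u,v); return o+d*(z-o[2])/d[2]
def proj(name,c,P):
    i,o,Rc=c; p=Rc.T@(np.asarray(P)-o)
    if name=="wrist":
        r=np.hypot(p[0],p[1]); th=np.arctan2(r,p[2]); k=th/max(r,1e-9); return i["cx"]+i["fx"]*p[0]*k,i["cy"]+i["fy"]*p[1]*k
    return i["cx"]+i["fx"]*p[0]/p[2],i["cy"]+i["fy"]*p[1]/p[2]
def state():
    o=ctrl.get_obs(); Rt=R(o["eef_rot"])
    print("t",round(o["time_s"],2),"tcp",o["eef_pos"].round(4),"y",Rt[:,1].round(3),"z",Rt[:,2].round(3),"open",round(o["opening"],3),"F",o["wrist_force"].round(1))
E
python3 - <<'E'
from h import *
state()
things=dict(hour_wheel=.007,minute_wheel=.007,barrel=.02,escapement=.012,dust_cover=.003,wheel_tray=.013,barrel_dish=.013,escapement_tray=.01,eye_loupe=.017)
for n in ["top","side"]:
    c=cam(n)
    for k,z in things.items():
        for r in ctrl.silhouettes(k,n)[:4]:
            if r["score"]<.2: continue
            m=r["mask"]; b=r["bbox"]; vv,uu=np.nonzero(m)
            P=onz(n,c,(b[0]+b[2])/2,(b[1]+b[3])/2,z); Q=onz(n,c,uu.mean(),vv.mean(),z)
            print(n,k,round(r["score"],2),np.round(b,0),m.sum(),P[:2].round(4),Q[:2].round(4))
print(ctrl.get_obs()["time_s"])
E
python3 - <<'E'
import cv2
im=cv2.imread('pics/top0.png')[150:310,200:500]
cv2.imwrite('pics/topz.png',cv2.resize(im,None,fx=2.66,fy=2.66,interpolation=cv2.INTER_CUBIC))
E
```

```text
t 0.15 tcp [ 0.2274 -0.5277  0.2306] y [-0.     0.001 -1.   ] z [ 0.396 -0.918 -0.001] open 0.998 F [0.8 0.2 0. ]
top hour_wheel 0.63 [474. 288. 495. 306.] 217 [ 0.3047 -0.5203] [ 0.3096 -0.5154]
top hour_wheel 0.42 [363. 221. 380. 239.] 144 [ 0.5149 -0.1822] [ 0.5228 -0.179 ]
top barrel 0.65 [239. 234. 252. 250.] 226 [0.4834 0.2038] [0.4871 0.1987]
top escapement 0.52 [412. 235. 428. 253.] 187 [ 0.4693 -0.3298] [ 0.4717 -0.3289]
top dust_cover 0.63 [259. 182. 298. 216.] 1162 [0.6186 0.1048] [0.6173 0.1065]
top dust_cover 0.58 [314. 235. 344. 264.] 768 [ 0.4579 -0.0516] [ 0.4582 -0.0571]
top wheel_tray 0.62 [381. 187. 431. 211.] 1308 [ 0.6095 -0.2925] [ 0.6134 -0.288 ]
top barrel_dish 0.87 [323. 190. 347. 215.] 481 [ 0.6026 -0.0712] [ 0.6047 -0.0645]
top escapement_tray 0.89 [260. 179. 296. 217.] 1186 [0.6203 0.106 ] [0.6159 0.105 ]
top eye_loupe 0.61 [447. 190. 454. 199.] 101 [ 0.6211 -0.4309] [ 0.6207 -0.4306]
top eye_loupe 0.56 [325. 189. 345. 215.] 459 [ 0.6036 -0.0717] [ 0.6027 -0.0657]
side hour_wheel 0.71 [255. 365. 276. 384.] 289 [ 0.308  -0.5167] [ 0.3108 -0.5204]
side hour_wheel 0.67 [301. 271. 320. 286.] 179 [ 0.4328 -0.2108] [ 0.4301 -0.2141]
side hour_wheel 0.5 [336. 259. 352. 277.] 199 [ 0.5288 -0.1779] [ 0.5253 -0.1807]
side minute_wheel 0.44 [301. 209. 314. 224.] 129 [0.4471 0.0744] [0.4433 0.0781]
side barrel 0.47 [311. 183. 324. 198.] 199 [0.4891 0.2015] [0.4871 0.1948]
side escapement 0.62 [321. 299. 341. 318.] 285 [ 0.4751 -0.3327] [ 0.4719 -0.3323]
side dust_cover 0.56 [302. 218. 330. 258.] 882 [ 0.4638 -0.0333] [ 0.4612 -0.0298]
side wheel_tray 0.64 [361. 271. 407. 319.] 1446 [ 0.6167 -0.2972] [ 0.6134 -0.3012]
side barrel_dish 0.64 [353. 235. 379. 254.] 434 [ 0.6044 -0.0843] [ 0.6049 -0.0756]
side escapement_tray 0.84 [340. 200. 380. 222.] 685 [0.6146 0.0895] [0.6149 0.0951]
side eye_loupe 0.69 [389. 330. 409. 339.] 159 [ 0.6257 -0.4351] [ 0.623  -0.4265]
1.05
```

View pics/topz.png

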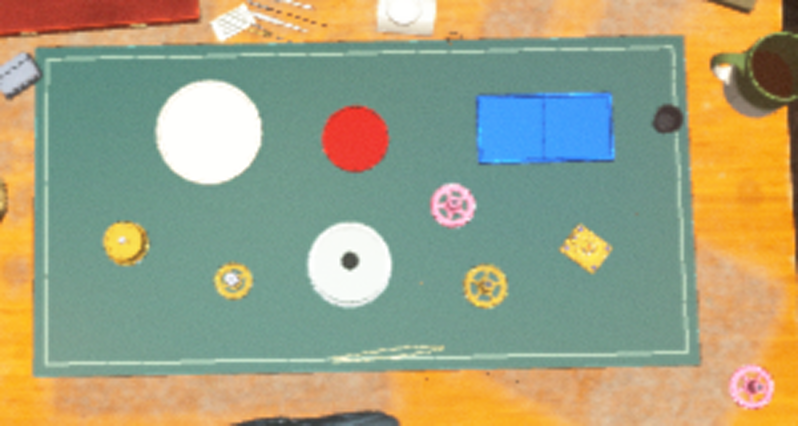

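```bash
python3 -m pendant '[0.02,0.048,0.012,0,0,-2.3,0.085,0.02,0.048,0.012,0,0,-2.3,0.085,0.02,0.048,0.012,0,0,-2.3,0.085,0.02,0.048,0.012,0,0,-2.3,0.085,0.02,0.048,0.012,0,0,-2.3,0.085,0.02,0.048,0.012,0,0,-2.3,0.085,0.02,0.048,0.012,0,0,-2.3,0.085,0.02,0.048,0.012,0,0,-2.3,0.085,0.02,0.048,0.012,0,0,-2.3,0.085,0.02,0.048,0.012,0,0,-2.3,0.085,0,0,0,0,0,0,0.085,0,0,0,0,0,0,0.085]'
python3 - <<'E'
from h import *
state()
c=cam("wrist"); im=ctrl.camera("wrist"); cv2.imwrite("pics/w1.png",im[:,:,::-1])
np.savez("w1.npz",im=im,o=c[1],R=c[2])
E
```

```text
time_s: 2.55
eef_pos: [0.4273, -0.0483, 0.351]
eef_rot: [-0.002, 0.003, -0.707, 0.707]
wrist_force: [-0.3, -0.3, 0.4]
opening: 0.998
t 2.55 tcp [ 0.4273 -0.0483  0.351 ] y [-0.001 -0.    -1.   ] z [ 0.007 -1.     0.   ] open 0.998 F [-0.3 -0.3  0.4]
```

View pics/w1.png

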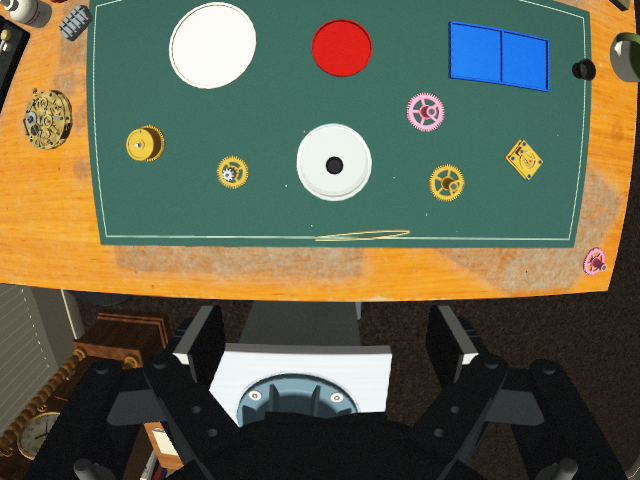

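```bash
cat > fit.py <<'E'
from h import *
from scipy.optimize import least_squares
def circfit(P):
    f=lambda p: np.hypot(P[:,0]-p[0],P[:,1]-p[1])-p[2]
    x0=[*P.mean(0),np.ptp(P[:,0])/2]
    r=least_squares(f,x0,loss="soft_l1",f_scale=.001); return r.x,np.abs(f(r.x)).mean()
def contour(mask,c,z,hull=False):
    cs,_=cv2.findContours(mask.astype(np.uint8),cv2.RETR_EXTERNAL,cv2.CHAIN_APPROX_NONE)
    k=max(cs,key=cv2.contourArea)
    if hull: k=cv2.convexHull(k)
    k=k[:,0]
    return np.array([onz("wrist",c,u,v,z)[:2] for u,v in k]),k
def colmask(im,kind,roi):
    h=cv2.cvtColor(im,cv2.COLOR_RGB2HSV).astype(int); H,S,V=h[...,0],h[...,1],h[...,2]
    m=dict(yellow=(H>14)&(H<34)&(S>90)&(V>60),red=((H<8)|(H>172))&(S>120),blue=(H>100)&(H<125)&(S>120),white=(S<40)&(V>150),notgreen=~((H>65)&(H<100)&(S>40)),black=(V<70))[kind]
    o=np.zeros(m.shape,bool); l,t,r,b=roi; o[t:b,l:r]=m[t:b,l:r]; return o
E
python3 - <<'E'
from fit import *
d=np.load("w1.npz"); im=d["im"]; c=(ctrl.camera_info("wrist"),d["o"],d["R"])
def show(n,kind,roi,z,hull=True):
    P,k=contour(colmask(im,kind,roi),c,z,hull); x,e=circfit(P)
    print(n,x.round(4),"err",round(e*1000,2),"px",k.min(0),k.max(0),"rect",[np.round(a,4) for a in cv2.minAreaRect(P.astype(np.float32)*1000)])
show("hour","yellow",(422,158,472,208),.007)
show("minute","notgreen",(208,150,258,196),.007)
show("barrel","yellow",(118,118,172,170),.008)
show("cover","notgreen",(285,115,385,210),.003)
show("knob","black",(320,150,350,180),.074)
show("esc","notgreen",(500,134,550,184),.0186)
show("dish","notgreen",(305,10,378,82),.013)
show("etray","notgreen",(162,0,262,94),.010)
show("wtray","blue",(440,12,556,100),.013)
s=np.concatenate([im[130:235,200:460]],1)
cv2.imwrite("pics/w1a.png",cv2.resize(im[110:215,410:560,::-1],None,fx=5,fy=5,interpolation=cv2.INTER_CUBIC))
E
```

```text
hour [ 0.431  -0.2138  0.0258] err 0.23 px [429 164] [463 200] rect [array([ 431.3393, -213.6797]), array([50.3768, 49.9475]), np.float64(3.8427)]
minute [0.4426 0.0763 0.0224] err 0.22 px [216 155] [248 188] rect [array([442.4422,  76.452 ]), array([44.2162, 44.3497]), np.float64(24.9945)]
barrel [0.4883 0.2041 0.0298] err 1.51 px [126 125] [164 161] rect [array([488.364 , 204.2437]), array([62.1425, 50.9087]), np.float64(85.7631)]
cover [ 0.4533 -0.0588  0.0507] err 0.66 px [297 124] [371 200] rect [array([453.4565, -59.8167]), array([101.6548,  97.9467]), np.float64(0.46)]
knob [ 0.4581 -0.0579  0.0095] err 0.25 px [326 157] [342 173] rect [array([458.2104, -57.9267]), array([18.26  , 18.0363]), np.float64(0.5792)]
esc [ 0.4713 -0.3251  0.029 ] err 2.44 px [505 139] [542 179] rect [array([ 472.0668, -327.0007]), array([54.5345, 40.9439]), np.float64(52.7088)]
dish [ 0.6056 -0.0677  0.0394] err 0.14 px [311  18] [372  76] rect [array([605.7077, -67.7945]), array([78.2387, 77.1058]), np.float64(0.4478)]
etray [0.6166 0.1025 0.061 ] err 0.16 px [169   2] [256  88] rect [array([616.1707, 102.2104]), array([120.7589, 121.3216]), np.float64(42.0927)]
wtray [ 0.598  -0.2879  0.0826] err 9.51 px [448  21] [549  91] rect [array([ 613.813 , -287.4977]), array([ 81.1371, 160.0238]), np.float64(0.2722)]
```

View pics/w1a.png

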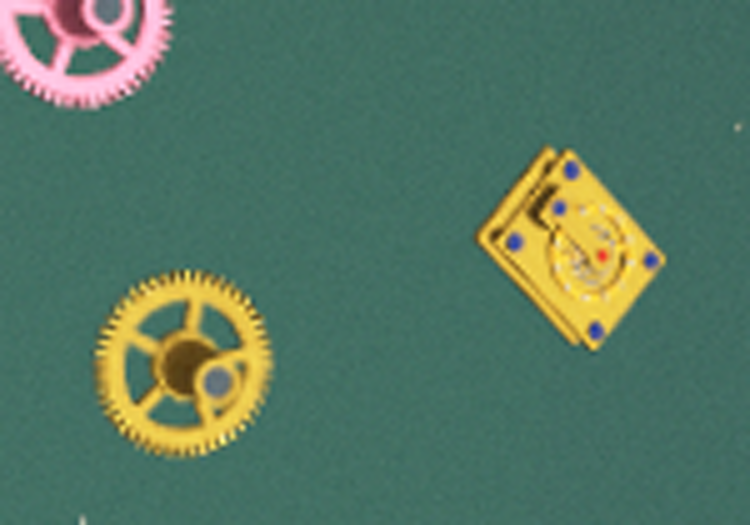

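```bash
python3 -m pendant '[0.001,-0.024,-0.042,0,0,0,0.045,0.001,-0.024,-0.042,0,0,0,0.045,0.001,-0.024,-0.042,0,0,0,0.045,0.001,-0.024,-0.042,0,0,0,0.045,0,-0.024,-0.042,0,0,0,0.045,0,-0.024,-0.042,0,0,0,0.045,0,-0.022,-0.038,0,0,0,0.045,0,0,-0.02,0,0,0,0.045,0,0,-0.02,0,0,0,0.045,0,0,-0.008,0,0,0,0.045,0,0,0,0,0,0,0.045]'
python3 - <<'E'
from h import *
state()
im=ctrl.camera("wrist"); cv2.imwrite("pics/w2.png",im[:,:,::-1])
E
```

```text
time_s: 3.98
eef_pos: [0.4307, -0.2147, 0.0129]
eef_rot: [0.001, -0.002, 0.707, -0.707]
wrist_force: [-0.6, -0.4, 0.5]
opening: 0.527
t 3.98 tcp [ 0.4307 -0.2147  0.0129] y [-0.001  0.001 -1.   ] z [ 0.004 -1.    -0.001] open 0.527 F [-0.6 -0.4  0.5]
```

View pics/w2.png

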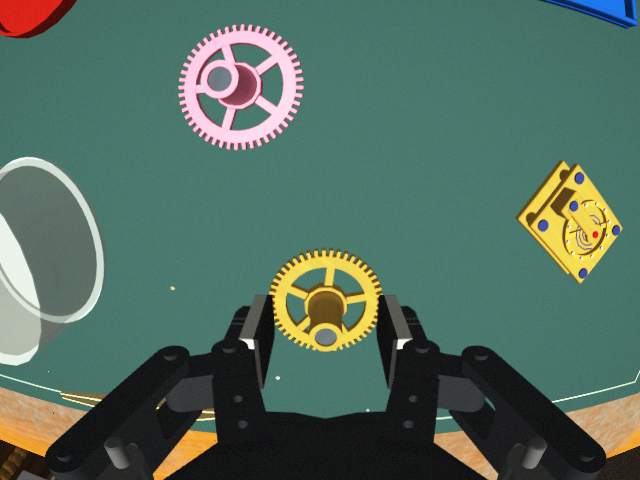

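```bash
python3 -m pendant '[0,0,-0.002,0,0,0,0.045,0,0,0,0,0,0,0,0,0,0,0,0,0,0,0,0,0,0,0,0,0,0,0,0,0,0,0,0,0,0,0,0,0,0,0]'
python3 -m pendant '[0,0,0.01,0,0,0,0,0,0,0.03,0,0,0,0,0,0,0.03,0,0,0,0,0,0,0.02,0,0,0,0]'
python3 - <<'E'
from h import *
state()
c=cam("wrist");im=ctrl.camera("wrist"); cv2.imwrite("pics/w3.png",im[:,:,::-1])
np.savez("w3.npz",im=im,o=c[1],R=c[2])
E
```

```text
time_s: 4.78
eef_pos: [0.4319, -0.2142, 0.0119]
eef_rot: [-0.002, 0.002, -0.707, 0.707]
wrist_force: [-0.9, 0.8, 6.2]
opening: 0.125
time_s: 5.28
eef_pos: [0.432, -0.2144, 0.1032]
eef_rot: [-0.002, 0.001, -0.707, 0.708]
wrist_force: [0.2, -0.3, -0.3]
opening: 0.127
t 5.28 tcp [ 0.432  -0.2144  0.1032] y [ 0.001 -0.001 -1.   ] z [ 0.006 -1.     0.001] open 0.127 F [ 0.2 -0.3 -0.3]
```

View pics/w3.png

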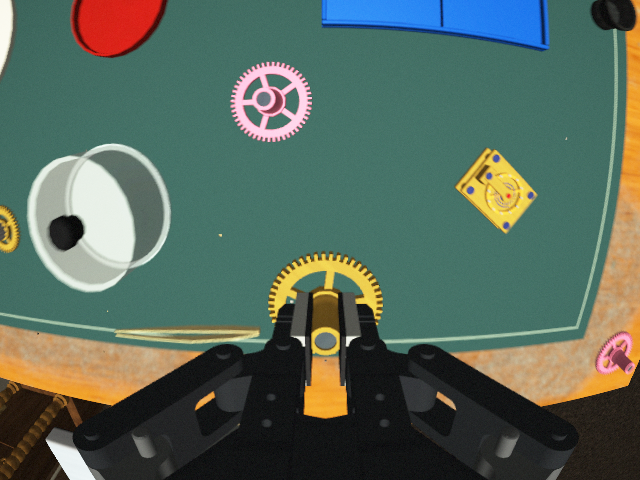

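```bash
python3 -m pendant '[0.0365,-0.0224,0,0,0,0,0,0.0365,-0.0224,0,0,0,0,0,0.0365,-0.0224,0,0,0,0,0,0.0365,-0.0224,0,0,0,0,0,0.0365,-0.0224,0,0,0,0,0,0,0,-0.03,0,0,0,0,0,0,-0.03,0,0,0,0,0,0,-0.014,0,0,0,0,0,0,-0.006,0,0,0,0,0,0,0,0,0,0,0]'
python3 - <<'E'
from h import *
state()
c=cam("wrist");im=ctrl.camera("wrist"); cv2.imwrite("pics/w4.png",im[:,:,::-1])
E
```

```text
time_s: 6.58
eef_pos: [0.6143, -0.3263, 0.0218]
eef_rot: [-0.002, 0.002, -0.707, 0.707]
wrist_force: [-0.1, 0.7, -0.3]
opening: 0.124
t 6.58 tcp [ 0.6143 -0.3263  0.0218] y [ 0. -0. -1.] z [ 0.005 -1.     0.   ] open 0.124 F [-0.1  0.7 -0.3]
```

View pics/w4.png

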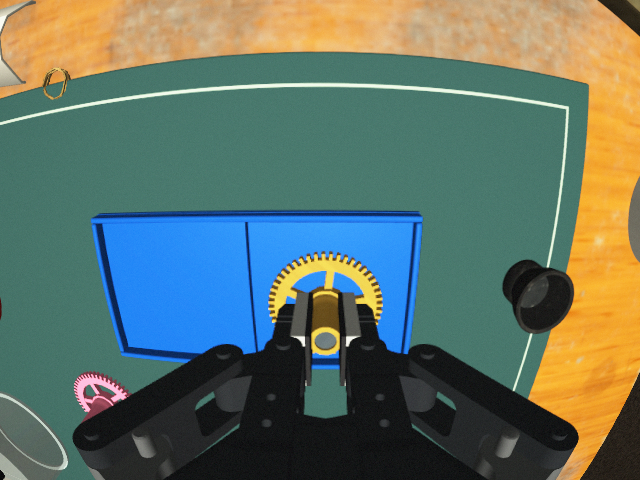

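```bash
python3 -m pendant '[0,0,-0.003,0,0,0,0,0,0,-0.002,0,0,0,0,0,0,-0.001,0,0,0,0,0,0,-0.0005,0,0,0,0,0,0,0,0,0,0,0]'
```

```text
time_s: 7.25
eef_pos: [0.614, -0.3261, 0.015]
eef_rot: [0.002, -0.002, 0.707, -0.707]
wrist_force: [-1.6, 0.8, 2.0]
opening: 0.126
```

```bash
python3 -m pendant '[0,0,-0.0005,0,0,0,0,0,0,0,0,0,0,0.035,0,0,0,0,0,0,0.035,0,0,0,0,0,0,0.035,0,0,0.02,0,0,0,0.035,0,0,0.04,0,0,0,0.035,0,0,0.04,0,0,0,0.035]'
python3 - <<'E'
from h import *
state()
c=cam("wrist");im=ctrl.camera("wrist"); cv2.imwrite("pics/w5.png",im[:,:,::-1])
E
```

```text
time_s: 8.12
eef_pos: [0.6142, -0.3262, 0.1167]
eef_rot: [-0.002, 0.002, -0.707, 0.707]
wrist_force: [-0.4, 0.5, 0.5]
opening: 0.41
t 8.12 tcp [ 0.6142 -0.3262  0.1167] y [ 0.001 -0.001 -1.   ] z [ 0.005 -1.     0.001] open 0.41 F [-0.4  0.5  0.5]
```

View pics/w5.png

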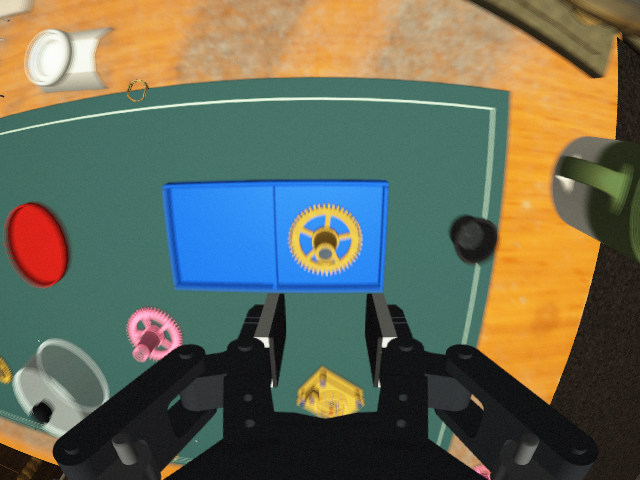

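```bash
python3 -m pendant '[-0.019,0.0447,0,0,0,0,0.045,-0.019,0.0447,0,0,0,0,0.045,-0.019,0.0447,0,0,0,0,0.045,-0.019,0.0447,0,0,0,0,0.045,-0.019,0.0447,0,0,0,0,0.045,-0.019,0.0447,0,0,0,0,0.045,-0.019,0.0447,0,0,0,0,0.045,-0.019,0.0447,0,0,0,0,0.045,-0.0196,0.0447,-0.02,0,0,0,0.045,0,0,-0.04,0,0,0,0.045,0,0,-0.025,0,0,0,0.045,0,0,0,0,0,0,0.045]'
python3 - <<'E'
from fit import *
state()
c=cam("wrist");im=ctrl.camera("wrist"); cv2.imwrite("pics/w6.png",im[:,:,::-1])
E
```

```text
time_s: 9.68
eef_pos: [0.4414, 0.0765, 0.0288]
eef_rot: [0.001, -0.003, 0.707, -0.707]
wrist_force: [-0.6, -0.9, 0.1]
opening: 0.526
t 9.68 tcp [0.4414 0.0765 0.0288] y [-0.002  0.    -1.   ] z [ 0.006 -1.    -0.   ] open 0.526 F [-0.6 -0.9  0.1]
```

View pics/w6.png

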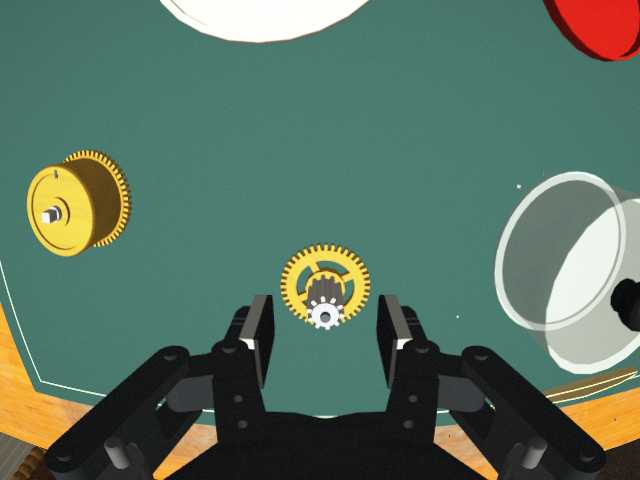

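Centred on the minute wheel; descend, grip, lift.

```bash
python3 -m pendant '[0.001,0,-0.01,0,0,0,0.045,0,0,-0.006,0,0,0,0.045,0,0,0,0,0,0,0,0,0,0,0,0,0,0,0,0,0,0,0,0,0,0,0,0,0,0,0,0,0,0,0,0,0,0,0]'
python3 -m pendant '[0,0,0.01,0,0,0,0,0,0,0.03,0,0,0,0,0,0,0.04,0,0,0,0,0,0,0.02,0,0,0,0]'
```

```text
time_s: 10.6
eef_pos: [0.4437, 0.0761, 0.0136]
eef_rot: [-0.002, 0.002, -0.707, 0.707]
wrist_force: [-0.5, -0.9, 2.7]
opening: 0.16
time_s: 11.1
eef_pos: [0.4444, 0.0762, 0.1158]
eef_rot: [-0.003, 0.001, -0.707, 0.707]
wrist_force: [0.2, 0.1, -0.2]
opening: 0.16
```

```bash
python3 -m pendant '[0.0212,-0.0406,0,0,0,0,0,0.0212,-0.0406,0,0,0,0,0,0.0212,-0.0406,0,0,0,0,0,0.0212,-0.0406,0,0,0,0,0,0.0212,-0.0406,0,0,0,0,0,0.0212,-0.0406,0,0,0,0,0,0.0212,-0.0406,0,0,0,0,0,0.0212,-0.041,0,0,0,0,0,0,0,-0.04,0,0,0,0,0,0,-0.04,0,0,0,0,0,0,-0.014,0,0,0,0,0,0,0,0,0,0,0]'
python3 - <<'E'
from fit import *
state()
c=cam("wrist");im=ctrl.camera("wrist"); cv2.imwrite("pics/w7.png",im[:,:,::-1])
E
```

```text
time_s: 12.6
eef_pos: [0.6129, -0.2487, 0.0194]
eef_rot: [0.002, -0.002, 0.707, -0.707]
wrist_force: [0.3, 0.2, 0.1]
opening: 0.161
t 12.6 tcp [ 0.6129 -0.2487  0.0194] y [-0.001  0.001 -1.   ] z [ 0.006 -1.    -0.001] open 0.161 F [0.3 0.2 0.1]
```

View pics/w7.png

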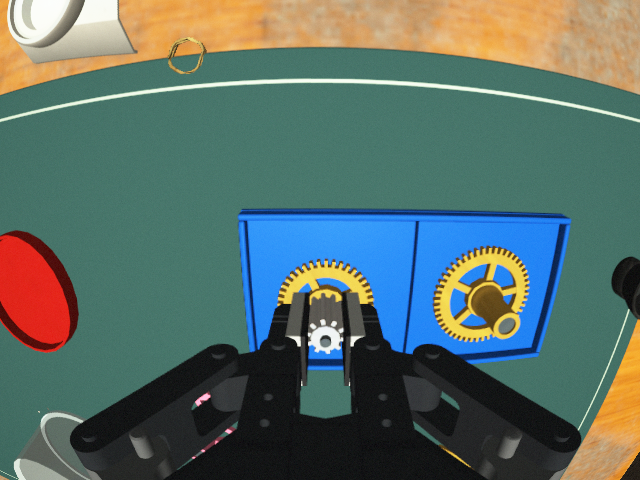

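```bash
python3 -m pendant '[0,0,-0.001,0,0,0,0,0,0,-0.001,0,0,0,0,0,0,-0.001,0,0,0,0,0,0,0,0,0,0,0]'
```

```text
time_s: 13.15
eef_pos: [0.6133, -0.2491, 0.0167]
eef_rot: [-0.002, 0.002, -0.707, 0.707]
wrist_force: [-0.5, -1.1, 1.7]
opening: 0.164
```

```bash
python3 -m pendant '[0,0,-0.0005,0,0,0,0,0,0,0,0,0,0,0.035,0,0,0,0,0,0,0.035,0,0,0,0,0,0,0.035,0,0,0.02,0,0,0,0.035,0,0,0.04,0,0,0,0.035,0,0,0.05,0,0,0,0.035]'
python3 - <<'E'
from fit import *
state()
c=cam("wrist");im=ctrl.camera("wrist"); cv2.imwrite("pics/w8.png",im[:,:,::-1])
E
python3 -m pendant '[-0.015,0.048,0.01,0,0,0,0.085,-0.015,0.048,0.01,0,0,0,0.085,-0.015,0.048,0.01,0,0,0,0.085,-0.015,0.048,0.01,0,0,0,0.085,-0.015,0.048,0,0,0,0,0.085,-0.015,0.048,0,0,0,0,0.085,-0.015,0.048,0,0,0,0,0.085,-0.014,0.048,0,0,0,0,0.085,-0.014,0.048,0,0,0,0,0.085,0,0,0,0,0,0,0.085]'
python3 - <<'E'
from fit import *
state()
c=cam("wrist");im=ctrl.camera("wrist"); cv2.imwrite("pics/w9.png",im[:,:,::-1])
np.savez("w9.npz",im=im,o=c[1],R=c[2])
E
```

```text
time_s: 14.02
eef_pos: [0.6126, -0.2487, 0.1273]
eef_rot: [0.002, -0.002, 0.707, -0.707]
wrist_force: [0.5, -0.8, 0.2]
opening: 0.408
t 14.03 tcp [ 0.6126 -0.2487  0.1273] y [-0.001  0.001 -1.   ] z [ 0.005 -1.    -0.001] open 0.408 F [ 0.5 -0.8  0.2]
time_s: 15.32
eef_pos: [0.4792, 0.1859, 0.1671]
eef_rot: [0.004, -0.003, 0.707, -0.707]
wrist_force: [0.7, 0.1, -0.5]
opening: 0.993
t 15.32 tcp [0.4792 0.1859 0.1671] y [ 0.002  0.001 -1.   ] z [ 0.01  -1.    -0.001] open 0.993 F [ 0.7  0.1 -0.5]
```

View pics/w8.png

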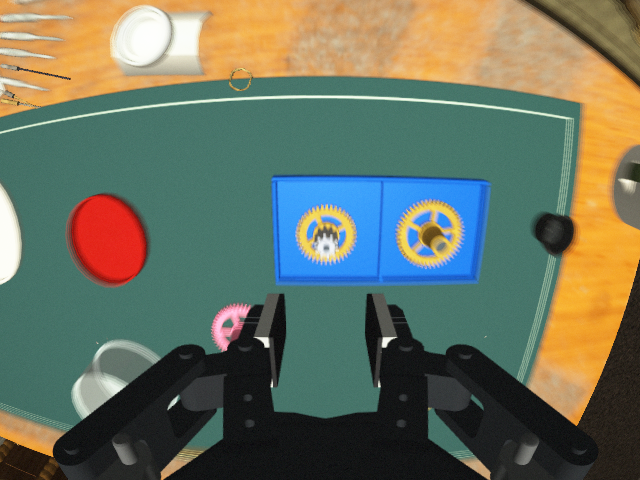

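View pics/w9.png

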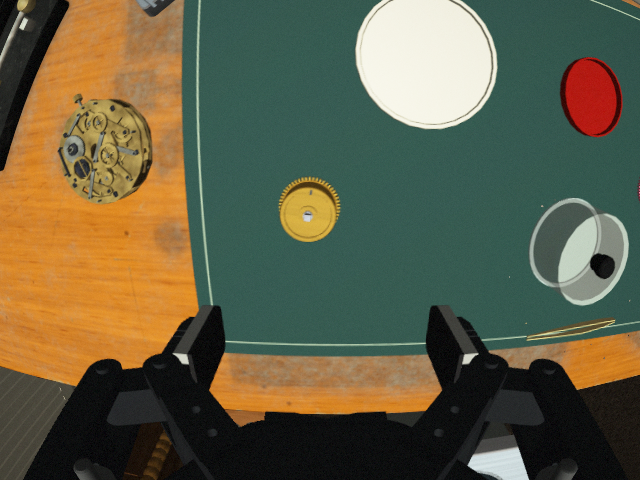

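Run:
```python
from fit import *
d=np.load("w9.npz"); im=d["im"]; c=(ctrl.camera_info("wrist"),d["o"],d["R"])
m=colmask(im,"yellow",(270,165,350,250))
P,k=contour(m,c,.034)
s=k[:,1]>k[:,1].max()-28
print("drum top",circfit(P[s]))
P,k=contour(m,c,.008); s=k[:,1]<k[:,1].min()+22
print("flange",circfit(P[s]))
# arbor
print("arbor",onz("wrist",c,307.5,216,.043))
```

```text
drum top (array([0.4897043 , 0.19968232, 0.0219369 ]), np.float64(0.00026839850862330573))
flange (array([0.48836767, 0.19996497, 0.02560564]), np.float64(0.00042669123891815033))
arbor [0.49027212 0.19949324 0.043     ]
```

```bash
python3 -m pendant '[0.005,0.007,-0.03,0,0,0,0.085,0.005,0.007,-0.04,0,0,0,0.085,0,0,-0.04,0,0,0,0.085,0,0,-0.025,0,0,0,0.085,0,0,-0.015,0,0,0,0.085,0,0,-0.005,0,0,0,0.085,0,0,0,0,0,0,0.085]'
python3 - <<'E'
from fit import *
state()
c=cam("wrist");im=ctrl.camera("wrist"); cv2.imwrite("pics/w10.png",im[:,:,::-1])
E
```

```text
time_s: 16.25
eef_pos: [0.4908, 0.1967, 0.0114]
eef_rot: [0.002, -0.001, 0.707, -0.707]
wrist_force: [-0.0, -0.3, -0.1]
opening: 0.992
t 16.25 tcp [0.4908 0.1967 0.0114] y [ 0.001  0.    -1.   ] z [ 0.005 -1.    -0.   ] open 0.992 F [-0.  -0.3 -0.1]
```

View pics/w10.png

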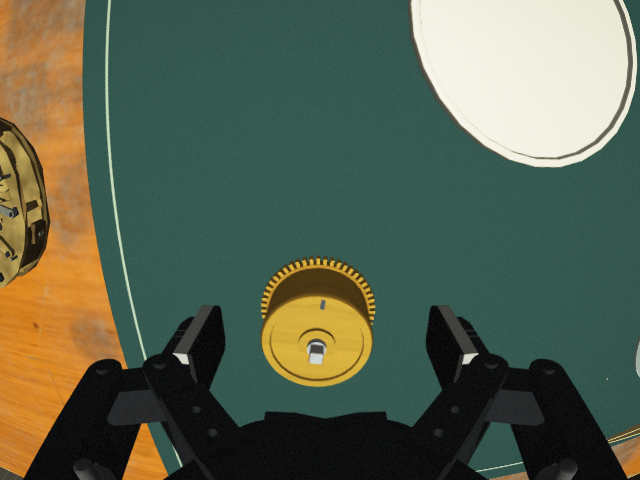

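```bash
python3 -m pendant '[-0.001,0.003,0,0,0,0,0.085,0,0,0.001,0,0,0,0.04,0,0,0,0,0,0,0.02,0,0,0,0,0,0,0.0,0,0,0,0,0,0,0.0,0,0,0,0,0,0,0.0,0,0,0,0,0,0,0.0]'
python3 -m pendant '[0,0,0.01,0,0,0,0,0,0,0.03,0,0,0,0,0,0,0.03,0,0,0,0,0,0,0,0,0,0,0]'
python3 - <<'E'
from fit import *
state()
c=cam("wrist");im=ctrl.camera("wrist"); cv2.imwrite("pics/w11.png",im[:,:,::-1])
E
```

```text
time_s: 17.18
eef_pos: [0.4895, 0.2002, 0.0125]
eef_rot: [0.002, -0.002, 0.707, -0.707]
wrist_force: [-0.6, 1.1, 5.6]
opening: 0.495
time_s: 17.68
eef_pos: [0.4911, 0.2004, 0.0844]
eef_rot: [0.004, -0.0, 0.707, -0.707]
wrist_force: [0.4, 0.4, -1.8]
opening: 0.491
t 17.68 tcp [0.4911 0.2004 0.0844] y [ 0.005  0.001 -1.   ] z [ 0.006 -1.    -0.001] open 0.491 F [ 0.4  0.4 -1.8]
```

View pics/w11.png

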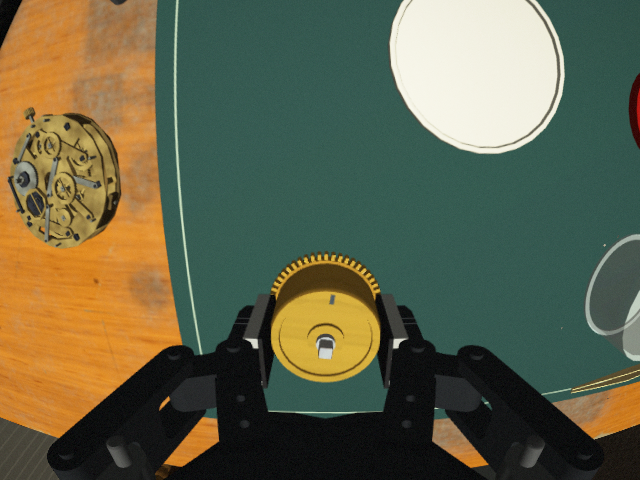

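```bash
python3 -m pendant '[0.0192,-0.0447,0.005,0,0,0,0,0.0192,-0.0447,0.005,0,0,0,0,0.0192,-0.0447,0,0,0,0,0,0.0192,-0.0447,0,0,0,0,0,0.0192,-0.0447,0,0,0,0,0,0.0192,-0.0447,0,0,0,0,0,0,0,-0.03,0,0,0,0,0,0,-0.03,0,0,0,0,0,0,-0.009,0,0,0,0,0,0,0,0,0,0,0]'
python3 - <<'E'
from fit import *
state()
c=cam("wrist");im=ctrl.camera("wrist"); cv2.imwrite("pics/w12.png",im[:,:,::-1])
np.savez("w12.npz",im=im,o=c[1],R=c[2])
E
```

```text
time_s: 18.98
eef_pos: [0.6032, -0.0678, 0.0215]
eef_rot: [0.001, -0.003, 0.707, -0.707]
wrist_force: [-0.2, 0.5, -1.2]
opening: 0.495
t 18.98 tcp [ 0.6032 -0.0678  0.0215] y [-0.003  0.001 -1.   ] z [ 0.006 -1.    -0.001] open 0.495 F [-0.2  0.5 -1.2]
```

View pics/w12.png

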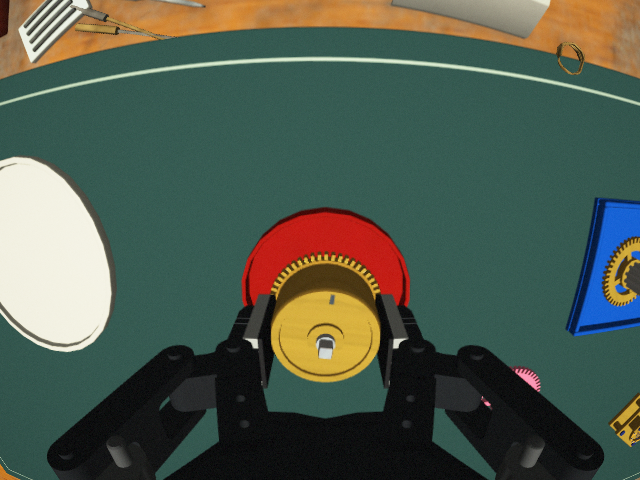

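Run:
```python
from fit import *
d=np.load("w12.npz"); im=d["im"]; c=(ctrl.camera_info("wrist"),d["o"],d["R"])
m=colmask(im,"red",(230,195,425,300)); P,k=contour(m,c,.013)
s=(k[:,1]<270)&((k[:,1]<240)|(k[:,0]<262)|(k[:,0]>390)); 
from scipy.optimize import least_squares
def fr(P,r): return least_squares(lambda p:np.hypot(P[:,0]-p[0],P[:,1]-p[1])-r,P.mean(0)-[.03,0],loss="soft_l1",f_scale=.001).x
print("dish",circfit(P[s]),fr(P[s],.039))
m=colmask(im,"yellow",(262,240,390,292)); P,k=contour(m,c,.017)
s=(k[:,1]<285); print("flange",circfit(P[s]),fr(P[s],.026))
print("pred tcp",c[1]+c[2]@(-np.linalg.inv(ctrl.camera_info("wrist")["tool_from_camera"])[:3,3]*-1))
```

```text
dish (array([ 0.61046139, -0.06725739,  0.03682162]), np.float64(0.00017080272432136047)) [ 0.60786449 -0.0672686 ]
flange (array([ 0.60298749, -0.06720469,  0.02550409]), np.float64(0.0005194978780769492)) [ 0.60241648 -0.06721454]
pred tcp [ 0.60320606 -0.06776368  0.02153893]
```

```bash
python3 -m pendant '[0.004,0,0,0,0,0,0,0,0,-0.003,0,0,0,0,0,0,-0.002,0,0,0,0,0,0,-0.001,0,0,0,0,0,0,-0.0005,0,0,0,0,0,0,0,0,0,0,0]'
```

```text
time_s: 19.77
eef_pos: [0.6082, -0.0682, 0.0162]
eef_rot: [0.002, -0.002, 0.707, -0.707]
wrist_force: [-0.9, 0.9, -1.6]
opening: 0.498
```

```bash
python3 -m pendant '[-0.001,0,-0.001,0,0,0,0,0,0,-0.0005,0,0,0,0,0,0,0,0,0,0,0]'
```

```text
time_s: 20.15
eef_pos: [0.6072, -0.0682, 0.0147]
eef_rot: [0.002, -0.002, 0.707, -0.707]
wrist_force: [-0.0, 0.9, -1.0]
opening: 0.495
```

```bash
python3 -m pendant '[0,0,-0.0007,0,0,0,0,0,0,0,0,0,0,0]'
```

```text
time_s: 20.4
eef_pos: [0.6073, -0.0682, 0.0146]
eef_rot: [-0.002, 0.002, -0.707, 0.707]
wrist_force: [-3.0, -0.0, 5.2]
opening: 0.496
```

```bash
python3 -m pendant '[0,0,0,0,0,0,0.065,0,0,0,0,0,0,0.065,0,0,0,0,0,0,0.065,0,0,0.02,0,0,0,0.065,0,0,0.05,0,0,0,0.065,0,0,0.05,0,0,0,0.065,0,0,0,0,0,0,0.065]'
python3 - <<'E'
from fit import *
state()
c=cam("wrist");im=ctrl.camera("wrist"); cv2.imwrite("pics/w13.png",im[:,:,::-1])
np.savez("w13.npz",im=im,o=c[1],R=c[2])
E
```

```text
time_s: 21.28
eef_pos: [0.6111, -0.0693, 0.1412]
eef_rot: [-0.006, -0.002, -0.706, 0.708]
wrist_force: [0.2, 0.1, -0.6]
opening: 0.76
t 21.27 tcp [ 0.6111 -0.0693  0.1412] y [ 0.011 -0.003 -1.   ] z [ 0.006 -1.     0.004] open 0.76 F [ 0.2  0.1 -0.6]
```

View pics/w13.png

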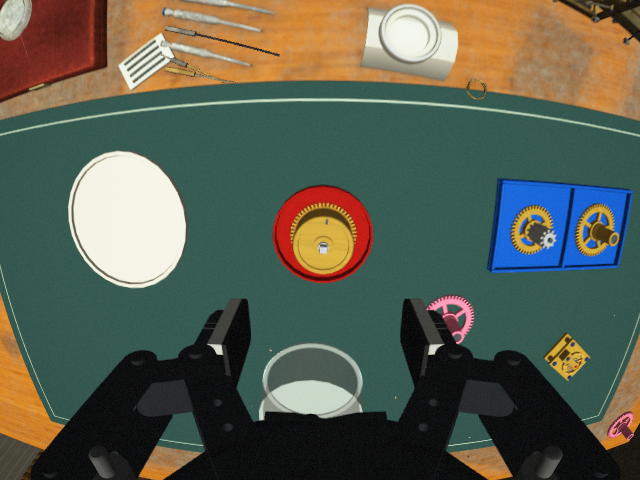

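Run:
```python
from fit import *
state()
d=np.load("w13.npz"); im=d["im"]; c=(ctrl.camera_info("wrist"),d["o"],d["R"])
h=cv2.cvtColor(im,cv2.COLOR_RGB2HSV)
m=colmask(im,"notgreen",(262,175,385,288)); P,k=contour(m,c,.013); print("dish",circfit(P))
m=colmask(im,"yellow",(270,190,378,282)); P,k=contour(m,c,.010); s=k[:,1]<k[:,1].min()+22
print("flange",circfit(P[s]))
P,k=contour(m,c,.036); s=k[:,1]>k[:,1].max()-28; print("drumtop",circfit(P[s]))
d=np.load("w1.npz"); im=d["im"]; c=(ctrl.camera_info("wrist"),d["o"],d["R"])
m=colmask(im,"notgreen",(500,134,550,184))
cv2.imwrite("pics/esc.png",cv2.resize(im[130:190,490:560,::-1],None,fx=10,fy=10,interpolation=cv2.INTER_CUBIC))
```

```text
t 21.32 tcp [ 0.6093 -0.0688  0.1381] y [ 0.006 -0.002 -1.   ] z [ 0.005 -1.     0.002] open 0.76 F [ 0.2  0.1 -0.8]
dish (array([ 0.60697736, -0.06726037,  0.03885114]), np.float64(0.0002818542435063846))
flange (array([ 0.60606084, -0.06745709,  0.02492946]), np.float64(0.0005820624698541786))
drumtop (array([ 0.60720038, -0.06762973,  0.02123451]), np.float64(0.00016445310565135188))
```

```bash
python3 -m pendant '[-0.031,-0.043,0,0,0,0,0.085,-0.031,-0.043,0,0,0,0,0.085,-0.031,-0.043,0,0,0,0,0.085,-0.031,-0.043,0,0,0,0,0.085,-0.031,-0.043,0,0,0,0,0.085,-0.031,-0.043,0,0,0,0,0.085,0,0,0,0,0,0,0.085,0,0,0,0,0,0,0.085]'
python3 - <<'E'
from fit import *
state()
c=cam("wrist");im=ctrl.camera("wrist"); cv2.imwrite("pics/w14.png",im[:,:,::-1])
np.savez("w14.npz",im=im,o=c[1],R=c[2])
r=ctrl.silhouettes("escapement","wrist")
for a in r: print(a["score"],a["bbox"])
E
python3 - <<'E'
import cv2
im=cv2.imread('pics/w14.png')
cv2.imwrite('pics/w14z.png',cv2.resize(im[100:300,220:440],None,fx=3,fy=3,interpolation=cv2.INTER_CUBIC))
E
```

```text
time_s: 22.32
eef_pos: [0.4208, -0.3255, 0.1333]
eef_rot: [0.001, -0.002, 0.708, -0.706]
wrist_force: [0.7, 1.1, 1.1]
opening: 0.992
t 22.32 tcp [ 0.4208 -0.3255  0.1333] y [-0.001  0.002 -1.   ] z [ 0.004 -1.    -0.002] open 0.992 F [0.7 1.1 1.1]
0.66 [293.6, 121.1, 374.8, 200.1]
```

View pics/w14z.png

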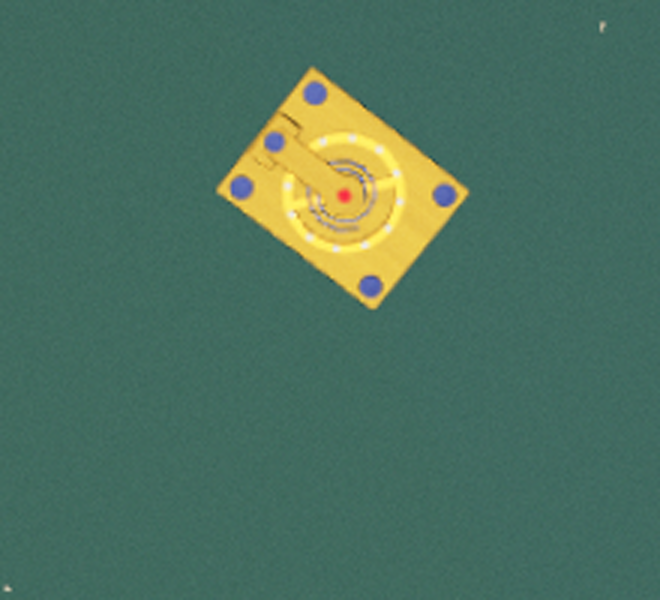

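Run:
```python
from fit import *
d=np.load("w14.npz"); im=d["im"]; c=(ctrl.camera_info("wrist"),d["o"],d["R"])
m=colmask(im,"notgreen",(280,112,385,210)); P,k=contour(m,c,.0186)
r=cv2.minAreaRect(P.astype(np.float32)*1000); print(r); b=cv2.boxPoints(r); print(b)
for i in range(4):
    e=b[(i+1)%4]-b[i]; print(np.linalg.norm(e),np.degrees(np.arctan2(e[1],e[0])))
state()
```

```text
((471.9864807128906, -330.7197265625), (47.38506317138672, 37.06138610839844), 52.07242965698242)
[[ 442.80673 -338.01794]
 [ 472.0403  -360.79828]
 [ 501.16623 -323.4215 ]
 [ 471.93265 -300.64117]]
37.06138 -37.92758
47.385036 52.07243
37.06138 142.0724
47.385036 -127.92757
t 22.43 tcp [ 0.4216 -0.3249  0.1336] y [-0.001  0.001 -1.   ] z [ 0.007 -1.    -0.001] open 0.995 F [ 0.2  0.1 -0.2]
```

```bash
python3 -m pendant '[0.01,-0.0012,-0.01,0,0,10.3,0.085,0.01,-0.0012,-0.02,0,0,10.3,0.085,0.01,-0.0012,-0.02,0,0,10.3,0.085,0.01,-0.0012,-0.02,0,0,10.3,0.085,0.0104,-0.001,-0.01,0,0,10.5,0.085,0,0,0,0,0,0,0.085,0,0,0,0,0,0,0.085]'
python3 - <<'E'
from fit import *
state(); print(ctrl.get_obs()["q"])
c=cam("wrist");im=ctrl.camera("wrist"); cv2.imwrite("pics/w15.png",im[:,:,::-1])
E
```

```text
time_s: 23.3
eef_pos: [0.472, -0.3313, 0.0543]
eef_rot: [0.309, -0.309, 0.636, -0.636]
wrist_force: [0.2, -0.8, 0.9]
opening: 0.996
t 23.3 tcp [ 0.472  -0.3313  0.0543] y [-0.  0. -1.] z [ 0.787 -0.617 -0.   ] open 0.996 F [ 0.2 -0.8  0.9]
[-8.17707619e-01  4.02903907e-01  1.72163399e+00 -2.79203821e-05
  1.01712166e+00 -1.52493131e-01]
```

View pics/w15.png

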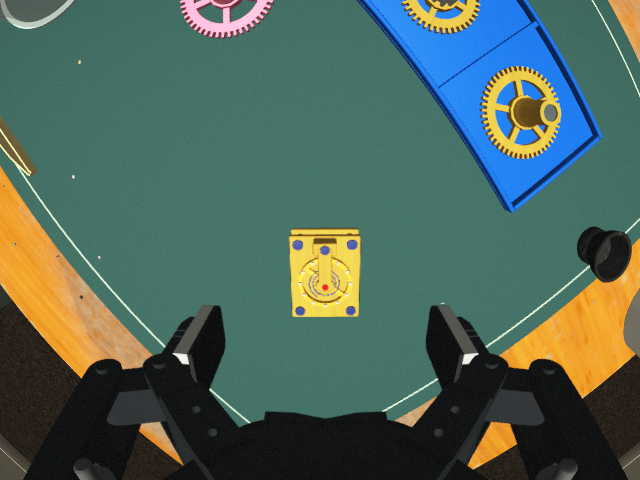

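```bash
python3 -m pendant '[0,0,-0.025,0,0,0,0.085,0,0,-0.015,0,0,0,0.06,0,0,-0.006,0,0,0,0.05,0,0,-0.002,0,0,0,0.05,0,0,0,0,0,0,0.05]'
python3 - <<'E'
from fit import *
state()
c=cam("wrist");im=ctrl.camera("wrist"); cv2.imwrite("pics/w16.png",im[:,:,::-1])
E
```

```text
time_s: 23.98
eef_pos: [0.4719, -0.3323, 0.0065]
eef_rot: [-0.31, 0.31, -0.635, 0.636]
wrist_force: [-0.8, 0.5, 0.7]
opening: 0.584
t 23.98 tcp [ 0.4719 -0.3323  0.0065] y [ 0.001 -0.001 -1.   ] z [ 0.788 -0.616  0.001] open 0.584 F [-0.8  0.5  0.7]
```

View pics/w16.png

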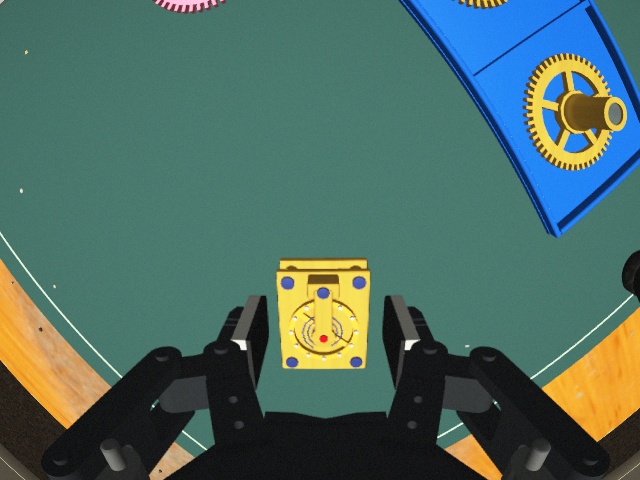

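```bash
python3 -m pendant '[0,0,-0.001,0,0,0,0.05,0,0,0,0,0,0,0.03,0,0,0,0,0,0,0.0,0,0,0,0,0,0,0.0,0,0,0,0,0,0,0.0,0,0,0,0,0,0,0.0]'
python3 -m pendant '[0,0,0.01,0,0,0,0,0,0,0.02,0,0,0,0,0,0,0.03,0,0,0,0,0,0,0.03,0,0,0,0,0,0,0,0,0,0,0]'
python3 - <<'E'
from fit import *
state()
c=cam("wrist");im=ctrl.camera("wrist"); cv2.imwrite("pics/w17.png",im[:,:,::-1])
E
```

```text
time_s: 24.78
eef_pos: [0.472, -0.3324, 0.0057]
eef_rot: [-0.31, 0.31, -0.635, 0.636]
wrist_force: [0.2, 0.8, 5.4]
opening: 0.405
time_s: 25.4
eef_pos: [0.4734, -0.3337, 0.0989]
eef_rot: [-0.311, 0.309, -0.633, 0.638]
wrist_force: [-0.4, -0.9, -1.0]
opening: 0.406
t 25.4 tcp [ 0.4734 -0.3337  0.0989] y [ 0.005 -0.005 -1.   ] z [ 0.788 -0.615  0.007] open 0.406 F [-0.4 -0.9 -1. ]
```

View pics/w17.png

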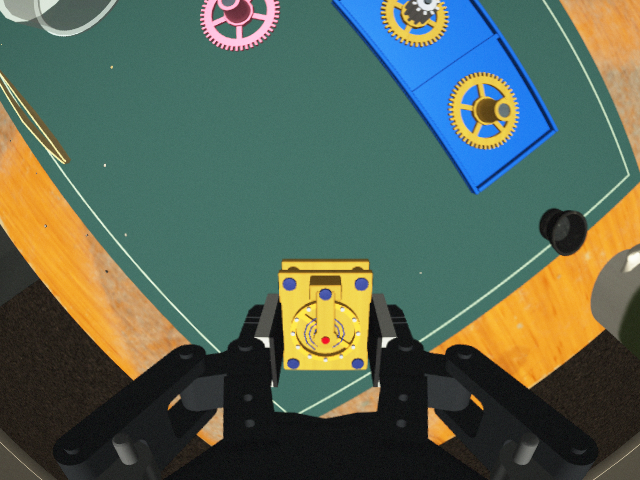

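```bash
python3 -m pendant '[0.0143,0.0436,0,0,0,-5.2,0,0.0143,0.0436,0,0,0,-5.2,0,0.0143,0.0436,0,0,0,-5.2,0,0.0143,0.0436,0,0,0,-5.2,0,0.0143,0.0436,0,0,0,-5.2,0,0.0143,0.0436,0,0,0,-5.2,0,0.0143,0.0436,0,0,0,-5.2,0,0.0143,0.0436,0,0,0,-5.2,0,0.0143,0.0436,0,0,0,-5.2,0,0.0143,0.0436,0,0,0,-5.2,0,0,0,0,0,0,0,0,0,0,0,0,0,0,0]'
python3 - <<'E'
from fit import *
state()
c=cam("wrist");im=ctrl.camera("wrist"); cv2.imwrite("pics/w18.png",im[:,:,::-1])
np.savez("w18.npz",im=im,o=c[1],R=c[2])
E
```

```text
time_s: 26.95
eef_pos: [0.6135, 0.1039, 0.0937]
eef_rot: [0.0, 0.001, -0.707, 0.707]
wrist_force: [0.0, 0.9, 0.0]
opening: 0.407
t 26.95 tcp [0.6135 0.1039 0.0937] y [-0.003 -0.    -1.   ] z [ 0.001 -1.     0.   ] open 0.407 F [0.  0.9 0. ]
```

View pics/w18.png

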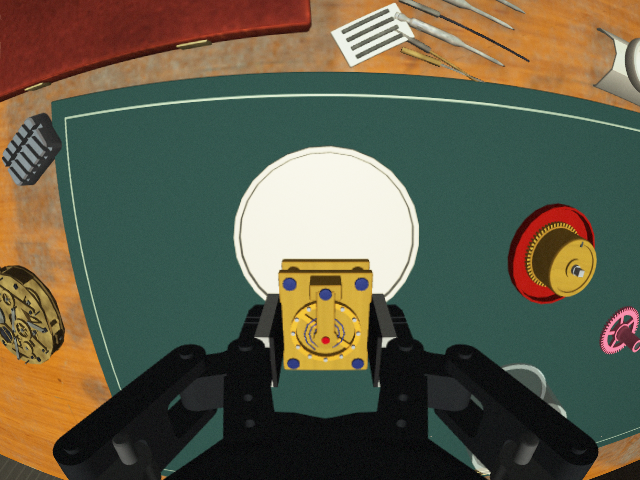

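Run:
```python
from fit import *
d=np.load("w18.npz"); im=d["im"]; c=(ctrl.camera_info("wrist"),d["o"],d["R"])
m=colmask(im,"notgreen",(225,130,430,262)); P,k=contour(m,c,.010); s=k[:,1]<255; print(circfit(P[s]))
# object top plate corners: z = tcp-0.0027+0.0156
z=.0937-.0027+.0156
for u,v in [(277,271),(372,271),(285,370),(367,370)]: print(onz("wrist",c,u,v,z).round(4))
state()
```

```text
(array([0.61832666, 0.10369937, 0.05998553]), np.float64(0.00016661707932829353))
[0.6385 0.1226 0.1066]
[0.6386 0.0868 0.1066]
[0.5915 0.1218 0.1066]
[0.5915 0.0863 0.1066]
t 27.0 tcp [0.6137 0.1033 0.094 ] y [-0.002 -0.    -1.   ] z [ 0. -1.  0.] open 0.404 F [ 0.2  0.5 -0.6]
```

```bash
python3 -m pendant '[0.0025,-0.0008,-0.02,0,0,0,0,0,0,-0.03,0,0,0,0,0,0,-0.02,0,0,0,0,0,0,-0.007,0,0,0,0,0,0,-0.003,0,0,0,0,0,0,0,0,0,0,0]'
python3 - <<'E'
from fit import *
state()
c=cam("wrist");im=ctrl.camera("wrist"); cv2.imwrite("pics/w19.png",im[:,:,::-1])
np.savez("w19.npz",im=im,o=c[1],R=c[2])
m=colmask(im,"notgreen",(180,130,480,262)); P,k=contour(m,c,.010); s=k[:,1]<255; print(circfit(P[s]))
E
```

```text
time_s: 27.75
eef_pos: [0.6177, 0.1032, 0.0157]
eef_rot: [-0.0, -0.0, -0.707, 0.707]
wrist_force: [0.1, 0.3, -0.8]
opening: 0.409
t 27.75 tcp [0.6177 0.1032 0.0157] y [ 0.001 -0.    -1.   ] z [ 0. -1.  0.] open 0.409 F [ 0.1  0.3 -0.8]
(array([0.61946687, 0.10396147, 0.0592525 ]), np.float64(0.0001445653248354647))
```

View pics/w19.png

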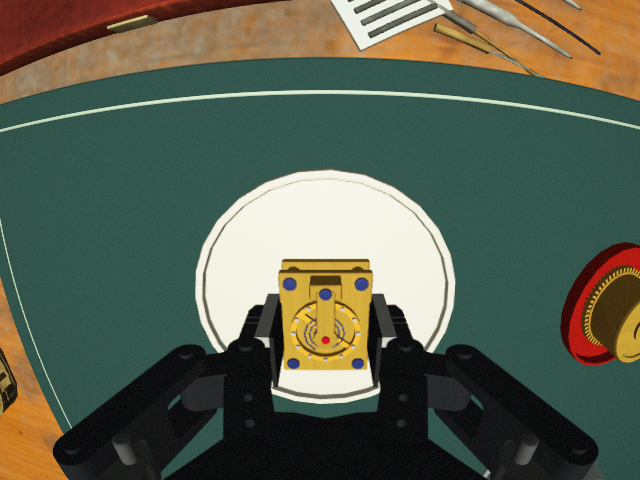

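```bash
python3 -m pendant '[0,0,-0.003,0,0,0,0,0,0,-0.002,0,0,0,0,0,0,-0.001,0,0,0,0,0,0,-0.0005,0,0,0,0,0,0,0,0,0,0,0]'
```

```text
time_s: 28.42
eef_pos: [0.6171, 0.1033, 0.0087]
eef_rot: [0.0, -0.0, 0.707, -0.707]
wrist_force: [-0.9, 0.1, -0.5]
opening: 0.409
```

```bash
python3 -m pendant '[0,0,-0.0007,0,0,0,0,0,0,0,0,0,0,0]'
```

```text
time_s: 28.68
eef_pos: [0.6171, 0.1032, 0.0086]
eef_rot: [0.0, 0.0, -0.707, 0.707]
wrist_force: [-3.9, 0.0, 7.7]
opening: 0.408
```

```bash
python3 -m pendant '[0,0,0,0,0,0,0.055,0,0,0,0,0,0,0.055,0,0,0,0,0,0,0.055,0,0,0.02,0,0,0,0.055,0,0,0.05,0,0,0,0.055,0,0,0.05,0,0,0,0.055,0,0,0,0,0,0,0.055]'
python3 -m pendant '[-0.03,-0.02,0,0,0,0,0.055,-0.03,-0.03,0,0,0,0,0.055,-0.03,-0.03,0,0,0,0,0.055,-0.01,-0.005,0,0,0,0,0.055,0,0,0,0,0,0,0.055]'
python3 - <<'E'
from fit import *
state()
c=cam("wrist");im=ctrl.camera("wrist"); cv2.imwrite("pics/w20.png",im[:,:,::-1])
np.savez("w20.npz",im=im,o=c[1],R=c[2])
E
```

```text
time_s: 29.55
eef_pos: [0.6213, 0.1032, 0.1351]
eef_rot: [-0.004, -0.004, -0.707, 0.707]
wrist_force: [0.0, 0.0, -0.1]
opening: 0.643
time_s: 30.18
eef_pos: [0.517, 0.0182, 0.1282]
eef_rot: [-0.0, 0.0, 0.707, -0.707]
wrist_force: [-1.0, -0.5, 0.0]
opening: 0.645
t 30.18 tcp [0.517  0.0182 0.1282] y [ 0.  0. -1.] z [-0.001 -1.    -0.   ] open 0.645 F [-1.  -0.5  0. ]
```

View pics/w20.png

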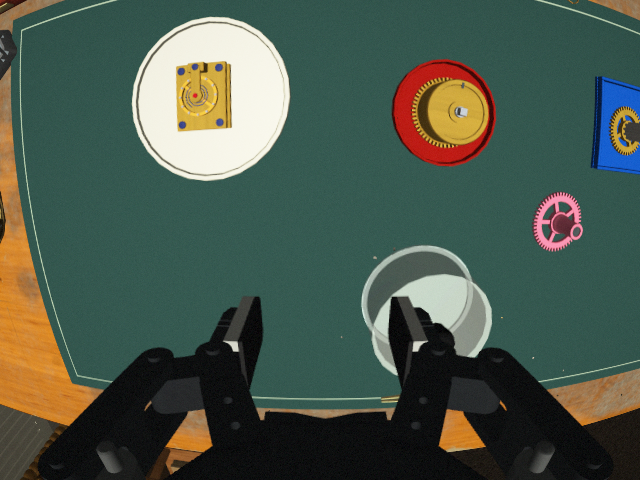

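```bash
python3 - <<'E'
from fit import *
d=np.load("w20.npz"); im=d["im"]; c=(ctrl.camera_info("wrist"),d["o"],d["R"])
m=colmask(im,"notgreen",(120,8,300,190)); P,k=contour(m,c,.010); print("tray",circfit(P))
m=colmask(im,"yellow",(165,50,245,140)); P,k=contour(m,c,.0216)
s=k[:,0]<228; print("esc",cv2.minAreaRect(P[s].astype(np.float32)*1000))
for u,v in [(177,67),(231,63),(178,130),(231,128)]: print(onz("wrist",c,u,v,.0216).round(4))
E
python3 -m pendant '[-0.03,-0.02,0.02,0,0,0,0.055,-0.03,-0.02,0.02,0,0,0,0.055,-0.03,-0.02,0.02,0,0,0,0.055,-0.027,-0.016,0.01,0,0,0,0.055,0,0,0,0,0,0,0.055,0,0,0,0,0,0,0.055]'
python3 - <<'E'
from fit import *
state()
c=cam("wrist");im=ctrl.camera("wrist"); cv2.imwrite("pics/w21.png",im[:,:,::-1])
np.savez("w21.npz",im=im,o=c[1],R=c[2])
E
```

```text
tray (array([0.61740869, 0.10311804, 0.06012153]), np.float64(0.00020227874859202554))
esc ((618.1826171875, 102.60794830322266), (37.02659606933594, 47.190818786621094), 89.31633758544922)
[0.64   0.1201 0.0216]
[0.6389 0.0811 0.0216]
[0.5954 0.1204 0.0216]
[0.5943 0.0817 0.0216]
time_s: 30.98
eef_pos: [0.4011, -0.0575, 0.1981]
eef_rot: [0.001, 0.0, 0.707, -0.707]
wrist_force: [0.9, -0.5, 0.2]
opening: 0.645
t 30.98 tcp [ 0.4011 -0.0575  0.1981] y [ 0.001  0.    -1.   ] z [ 0.001 -1.    -0.   ] open 0.645 F [ 0.9 -0.5  0.2]
```

View pics/w21.png

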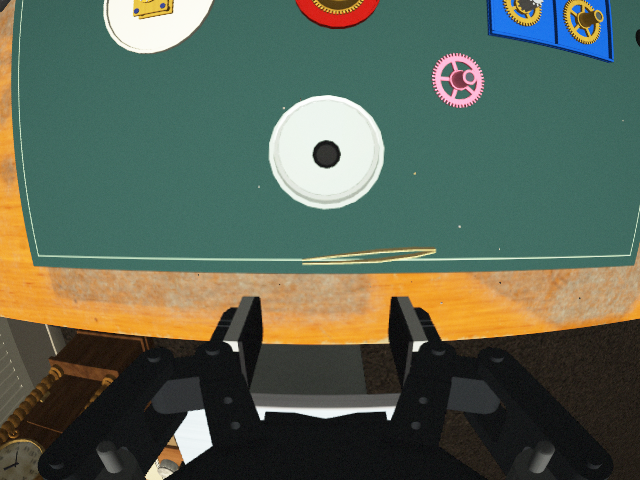

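Run:
```python
from fit import *
d=np.load("w21.npz"); im=d["im"]; c=(ctrl.camera_info("wrist"),d["o"],d["R"])
m=colmask(im,"black",(305,135,348,175)); P,k=contour(m,c,.074); print("knob",circfit(P),k.min(0),k.max(0))
m=colmask(im,"notgreen",(260,85,395,220)); P,k=contour(m,c,.003); s=k[:,1]>165; print("rim near",circfit(P[s]))
P,k=contour(m,c,.003); print("rim all",circfit(P))
P,k=contour(m,c,.055); s=k[:,1]<130;print("top far",circfit(P[s]))
state()
```

```text
knob (array([ 0.45793915, -0.05764917,  0.00920122]), np.float64(0.00017112164586803122)) [313 141] [339 167]
rim near (array([ 0.45356882, -0.05792743,  0.05202687]), np.float64(0.00022152127460124183))
rim all (array([ 0.45341261, -0.05790085,  0.05192704]), np.float64(0.0002561716242505439))
top far (array([ 0.4572577 , -0.05763383,  0.04415659]), np.float64(0.00024629843148805757))
t 31.02 tcp [ 0.4009 -0.0573  0.1979] y [ 0.  0. -1.] z [ 0.001 -1.    -0.   ] open 0.638 F [-0.3  0.3  1.2]
```

```bash
python3 -m pendant '[0.02,0,-0.03,0,0,0,0.05,0.02,0,-0.03,0,0,0,0.05,0.0165,0,-0.03,0,0,0,0.05,0,0,-0.02,0,0,0,0.05,0,0,-0.01,0,0,0,0.05,0,0,0,0,0,0,0.05]'
python3 - <<'E'
from fit import *
state()
c=cam("wrist");im=ctrl.camera("wrist"); cv2.imwrite("pics/w22.png",im[:,:,::-1])
E
```

```text
time_s: 31.78
eef_pos: [0.4563, -0.0572, 0.0771]
eef_rot: [-0.0, -0.001, 0.707, -0.707]
wrist_force: [-1.1, -0.2, -0.6]
opening: 0.584
t 31.77 tcp [ 0.4563 -0.0572  0.0771] y [-0.002  0.001 -1.   ] z [ 0.001 -1.    -0.001] open 0.584 F [-1.1 -0.2 -0.6]
```

View pics/w22.png

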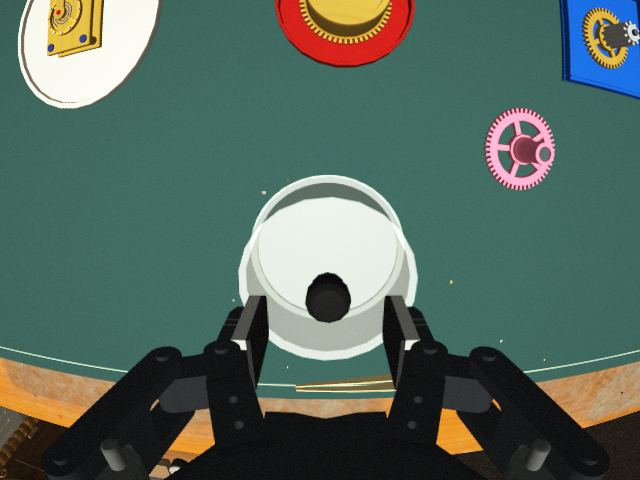

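```bash
python3 -m pendant '[0.001,-0.0005,-0.01,0,0,0,0.05,0,0,-0.006,0,0,0,0.05,0,0,0,0,0,0,0,0,0,0,0,0,0,0,0,0,0,0,0,0,0,0,0,0,0,0,0,0,0,0,0,0,0,0,0]'
python3 -m pendant '[0,0,0.01,0,0,0,0,0,0,0.02,0,0,0,0,0,0,0.03,0,0,0,0,0,0,0.02,0,0,0,0,0,0,0,0,0,0,0]'
python3 - <<'E'
from fit import *
state()
c=cam("wrist");im=ctrl.camera("wrist"); cv2.imwrite("pics/w23.png",im[:,:,::-1])
im=ctrl.camera("side"); cv2.imwrite("pics/s23.png",cv2.resize(im[150:330,250:450,::-1],None,fx=3,fy=3))
E
```

```text
time_s: 32.7
eef_pos: [0.4578, -0.0583, 0.0622]
eef_rot: [-0.0, -0.0, -0.707, 0.707]
wrist_force: [-1.2, -0.0, 4.2]
opening: 0.205
time_s: 33.33
eef_pos: [0.4589, -0.0588, 0.1437]
eef_rot: [-0.001, -0.001, -0.707, 0.708]
wrist_force: [-0.4, -1.6, -0.6]
opening: 0.206
t 33.33 tcp [ 0.4589 -0.0588  0.1437] y [ 0.004 -0.002 -1.   ] z [ 0.    -1.     0.002] open 0.206 F [-0.4 -1.6 -0.6]
```

View pics/w23.png

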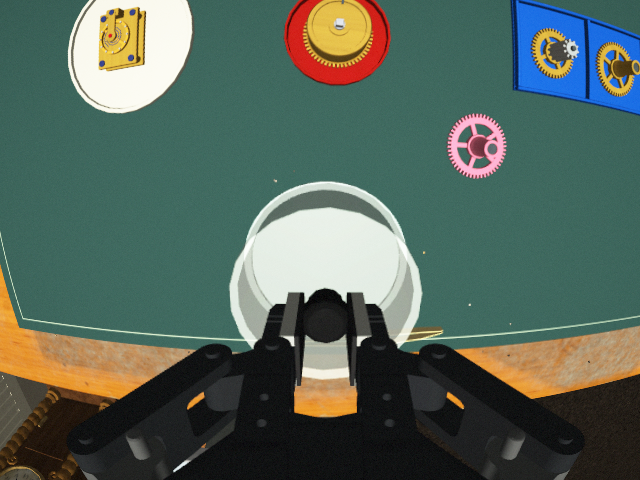

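View pics/s23.png

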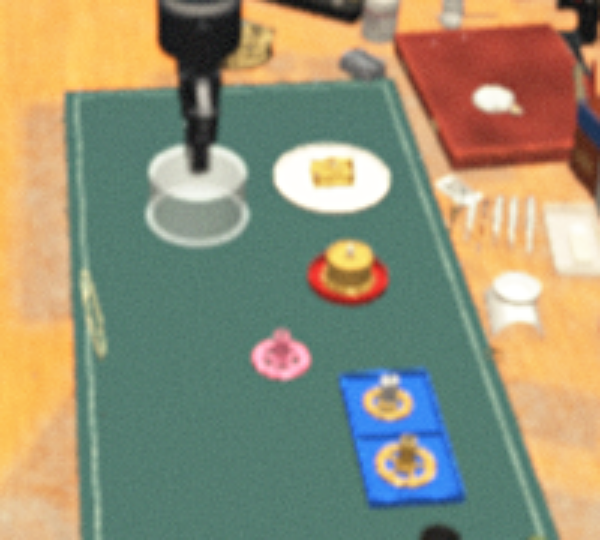

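```bash
python3 -m pendant '[0.0318,0.0324,0,0,0,0,0,0.0318,0.0324,0,0,0,0,0,0.0318,0.0324,0,0,0,0,0,0.0318,0.0324,0,0,0,0,0,0.0318,0.0324,0,0,0,0,0,0,0,0,0,0,0,0,0,0,-0.02,0,0,0,0,0,0,0,0,0,0,0,0,0,0,0,0,0,0]'
python3 - <<'E'
from fit import *
state()
c=cam("wrist");im=ctrl.camera("wrist"); cv2.imwrite("pics/w24.png",im[:,:,::-1])
np.savez("w24.npz",im=im,o=c[1],R=c[2])
E
```

```text
time_s: 34.55
eef_pos: [0.6158, 0.1029, 0.1212]
eef_rot: [0.001, 0.0, -0.707, 0.707]
wrist_force: [-0.2, -0.3, -1.5]
opening: 0.211
t 34.55 tcp [0.6158 0.1029 0.1212] y [-0.001 -0.    -1.   ] z [-0.001 -1.     0.   ] open 0.211 F [-0.2 -0.3 -1.5]
```

View pics/w24.png

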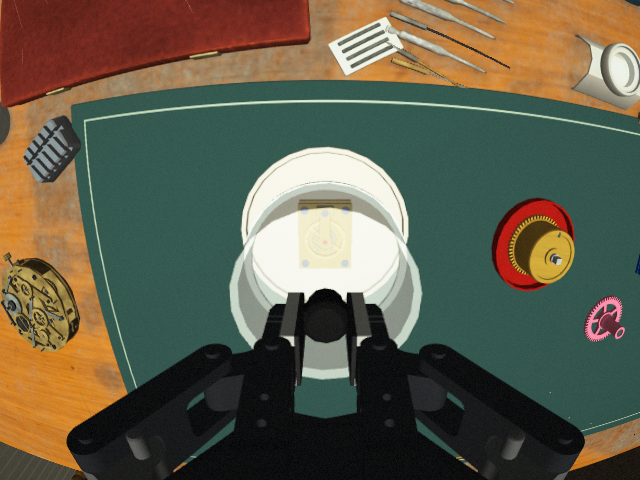

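Run:
```python
from fit import *
d=np.load("w24.npz"); im=d["im"]; c=(ctrl.camera_info("wrist"),d["o"],d["R"])
print("rim far",onz("wrist",c,325,181,.062), "expected x",.6158+.0475)
print("L/R",onz("wrist",c,230,290,.11),onz("wrist",c,421,290,.11))
m=colmask(im,"notgreen",(232,130,430,235)); P,k=contour(m,c,.010); s=k[:,1]<225; print("tray",circfit(P[s]))
for u,v in [(299,203),(352,203),(301,267),(350,267)]: print(onz("wrist",c,u,v,.0216).round(4))
cv2.imwrite("pics/w24z.png",cv2.resize(im[130:390,210:440,::-1],None,fx=3,fy=2.3))
state()
```

```text
rim far [0.66316852 0.10339986 0.062     ] expected x 0.6633
L/R [0.62075609 0.1476785  0.11      ] [0.62062183 0.05877033 0.11      ]
tray (array([0.61850972, 0.10377697, 0.06002368]), np.float64(0.00020048743926404046))
[0.6419 0.1206 0.0216]
[0.6419 0.0855 0.0216]
[0.5961 0.1203 0.0216]
[0.5961 0.0859 0.0216]
t 34.6 tcp [0.6164 0.103  0.1219] y [-0. -0. -1.] z [-0.001 -1.     0.   ] open 0.213 F [ 0.   0.5 -0.7]
```

```bash
python3 -m pendant '[0.0015,0,-0.01,0,0,0,0,0,0,-0.015,0,0,0,0,0,0,-0.015,0,0,0,0,0,0,-0.008,0,0,0,0,0,0,-0.004,0,0,0,0,0,0,0,0,0,0,0,0,0,0,0,0,0,0]'
python3 - <<'E'
from fit import *
state()
c=cam("wrist");im=ctrl.camera("wrist"); cv2.imwrite("pics/w25.png",im[:,:,::-1])
E
```

```text
time_s: 35.48
eef_pos: [0.6186, 0.1037, 0.0704]
eef_rot: [-0.0, -0.0, -0.707, 0.707]
wrist_force: [-0.3, 0.5, -1.1]
opening: 0.213
t 35.48 tcp [0.6186 0.1037 0.0704] y [ 0.001 -0.    -1.   ] z [ 0. -1.  0.] open 0.213 F [-0.3  0.5 -1.1]
```

View pics/w25.png

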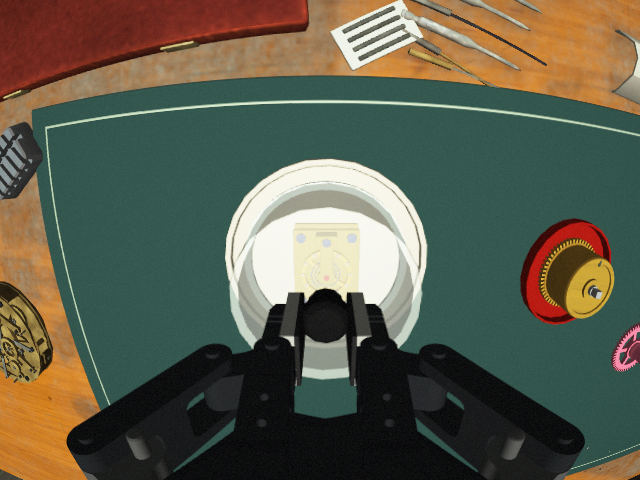

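```bash
python3 -m pendant '[0,0,-0.002,0,0,0,0,0,0,-0.001,0,0,0,0,0,0,-0.001,0,0,0,0,0,0,-0.0007,0,0,0,0,0,0,0,0,0,0,0]'
```

```text
time_s: 36.15
eef_pos: [0.6181, 0.1037, 0.0653]
eef_rot: [-0.0, 0.0, -0.707, 0.707]
wrist_force: [-0.4, -0.9, 0.7]
opening: 0.212
```

```bash
python3 -m pendant '[0,0,-0.0007,0,0,0,0,0,0,0,0,0,0,0]'
```

```text
time_s: 36.4
eef_pos: [0.6181, 0.1037, 0.0652]
eef_rot: [-0.0, 0.0, -0.707, 0.707]
wrist_force: [-2.9, -0.6, 5.5]
opening: 0.207
```

Contact: the cover sits on the tray floor. Release, lift, back off, and check.

```bash
python3 -m pendant '[0,0,0,0,0,0,0.05,0,0,0,0,0,0,0.05,0,0,0,0,0,0,0.05,0,0,0.02,0,0,0,0.05,0,0,0.04,0,0,0,0.05,0,0,0.05,0,0,0,0.05,0,0,0,0,0,0,0.05]'
python3 -m pendant '[-0.04,-0.03,0.02,0,0,0,0.05,-0.04,-0.03,0.03,0,0,0,0.05,-0.04,-0.03,0.03,0,0,0,0.05,-0.04,-0.03,0.03,0,0,0,0.05,-0.03,-0.03,0.02,0,0,0,0.05,0,0,0,0,0,0,0.05,0,0,0,0,0,0,0.05]'
python3 - <<'E'
from fit import *
state()
c=cam("wrist");im=ctrl.camera("wrist"); cv2.imwrite("pics/w26.png",im[:,:,::-1])
np.savez("w26.npz",im=im,o=c[1],R=c[2])
im=ctrl.camera("side"); cv2.imwrite("pics/s26.png",cv2.resize(im[170:350,270:430,::-1],None,fx=3.3,fy=3.3,interpolation=cv2.INTER_CUBIC))
E
```

```text
time_s: 37.28
eef_pos: [0.6219, 0.1038, 0.1817]
eef_rot: [-0.004, -0.004, -0.707, 0.707]
wrist_force: [0.2, 0.0, 0.5]
opening: 0.586
time_s: 38.15
eef_pos: [0.4281, -0.0461, 0.3044]
eef_rot: [-0.0, 0.0, 0.707, -0.707]
wrist_force: [0.5, 1.6, -0.6]
opening: 0.586
t 38.15 tcp [ 0.4281 -0.0461  0.3044] y [ 0.  0. -1.] z [-0.001 -1.    -0.   ] open 0.586 F [ 0.5  1.6 -0.6]
```

View pics/w26.png

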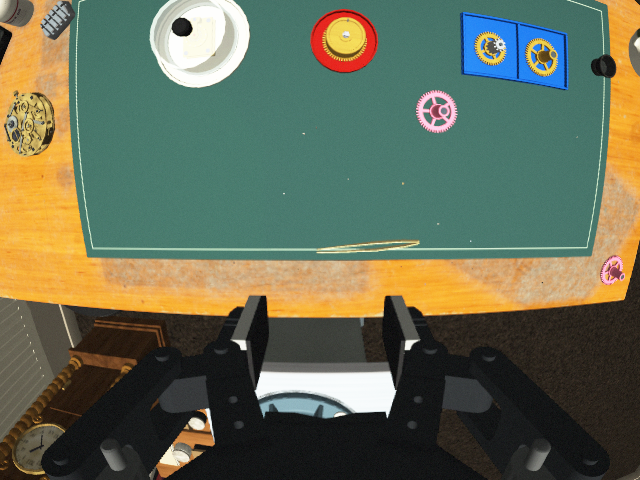

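View pics/s26.png

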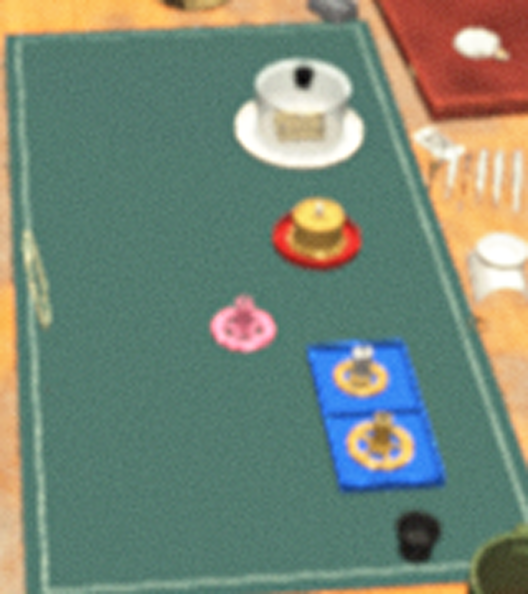

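Run:
```python
from fit import *
d=np.load("w26.npz"); im=d["im"]; c=(ctrl.camera_info("wrist"),d["o"],d["R"])
m=colmask(im,"black",(165,10,200,45)); P,k=contour(m,c,.077); print("knob",circfit(P))
m=colmask(im,"notgreen",(140,0,260,96)); P,k=contour(m,c,.010); s=k[:,1]>3; print("tray",circfit(P[s]))
print(ctrl.hand_in())
```

```text
knob (array([0.61564592, 0.1008408 , 0.01034224]), np.float64(0.0009071347829681847))
tray (array([0.62108356, 0.10576415, 0.06442394]), np.float64(0.0020058130378119805))
the job is handed in; nothing more can be done
None
```

I cleared all the parts off the front of the mat and handed the job in at about 38 s. I placed them in the order you asked: hour wheel, minute wheel, barrel, escapement, then the dust cover.

**Placing:** I lowered every part until the force reading showed contact before opening the fingers. Wrist force stayed within about 8 N in every reading I took.

**Last pictures:**
- **Wheels:** they lie flat, one in each bay of the blue tray.
- **Barrel:** it stands upright in the red dish, within about 1 mm of the centre.
- **Escapement:** it is balance side up, within about 1 mm of the white tray's centre, with the cover over it.
- **Left alone:** I did not touch the pink wheels, the loupe or the movement.

**Check that disagreed:** the last fit from far away put the cover's knob about 7 mm from the tray's centre. I think that fit is unreliable, because it also measured the tray 4 mm too large in radius and the view was cut off at the edge of the picture. The closer views while placing the cover put it within about 1 mm of the centre. The release height fits the rim resting on the tray floor. I did not take another close picture before handing in.

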